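Lock the microtome blade carriage with its thumb wedge

TASK

Slide the steel blade carriage along its bed until it is fully home against the dark end stop, then slide the red thumb wedge along its ramp until it jams the carriage fast. Press firmly but do not force either part, leave the carriage home and the wedge tight when you let go, and do not disturb the jars and the slide box.

Things in the scene. Friction and masses are not known exactly. Their poses are not given: they have to be found in the camera images.
- bed: Fixed white bed plate, 150 (x) x 240 (y) x 18 mm, z up; origin at the centre of its underside. +y is the travel of the carriage, towards the end stop. On the plate, up to 18 mm above it: a rail with a stiff sprung brass strip on the carriage's -x side (216 x 16 mm, inner face at x = -21 to -26 mm, set differently each time) and a short guide on its +x side (x 21 to 33, y -117 to -31 mm).
- end_stop (a point): Middle of the face of the dark end stop's rubber buffer (on the bed, facing -y, gives 1 to 4 mm when pushed); stop 74 mm wide, 24 mm high above the plate; the face is at y = +100 mm in the bed frame. Axes as the bed's.
- carriage_mid (a point): Centre of the carriage's steel bar, 40 (x) x 120 (y) x 20 mm, axes as the bed's; loose, 0.3 to 0.5 kg, in a channel with 2 to 7 mm of side play. A grey blade holder on it (26 x 30 mm, up to 53 mm above the plate) is 36 mm ahead of this point. Starts 40 to 75 mm short of home; home, this point is at y = +40 mm in the bed frame. Slides at 1.5 to 5 N; never push over 30 N.
- push_plate (a point): Middle of the rear (-y) face of the carriage's black rubber push plate, flush with the bar's rear end: 32 mm wide (x), 8 mm thick (y), 38 to 74 mm above the table, this point at 56 mm. Axes as the bed's. Behind it (-y) all is free above 36 mm over the table.
- ramp (a point): Middle of the top of the fixed dark ramp bar, 112 x 12 mm, 14 mm high above the plate. Its length runs along the bed's +y turned 10 degrees towards -x; the wedge slides along it in that direction. Axes as the bed's.
- thumb_tab (a point): Middle of the ribbed rear (-y) face of the red wedge's upright thumb tab, axes as the bed's: 44 mm wide (x), 8 mm thick (y), 36 to 70 mm above the table, this point at 56 mm. Pushed from behind along the ramp's direction. Beside and behind it only the carriage's push plate and blade holder are higher than 36 mm over the table.
- wedge (a joint): How far the captive red wedge (56 mm) has slid up its ramp, m: starts 0 to 0.006, limit 0.060. Each mm brings its face 0.17 mm nearer the carriage's +x side. Slides at 3 to 8 N, begins to jam at 0.017 to 0.053 depending on the rail, then the push rises over some mm: jammed fast at about 20 N (15 to 25 N); over 30 N damages it. Stays where left. Jammed too early it holds the carriage short of the stop.
- jar0: Specimen jar, 46 mm across, 55 mm high, loose, leave alone. Origin at the centre of its underside.
- jar1: Another such jar, leave alone. Origin at the centre of its underside.
- slide_box: Blue box of slides, 40 x 85 x 28 mm, loose, leave alone. Origin at the centre of its underside.
Mind the look-alikes: they are no part of the job. What is shaped like the part that bears carriage_mid but green, orange or yellow is not meant.

How it is judged:
By the outcome, as a careful person would: the job done as asked, in the order asked, and still so for the second after the job is handed in, with the robot touching nothing.
It also fails if it takes over 50 s, if anything falls off the work surface, if the arm or the gripper's body presses on something with over 40 N, if the wrist force passes 120 N, or if a joint passes its speed limit or range.

ROBOT

A 6-joint arm with a two-finger parallel gripper is mounted at the origin on the work surface. World frame = base frame: x ahead of the robot, y to its left, z up, the work surface at z = 0. Lengths are in m, angles in degrees, forces in N, time in s.
With the tool pointing down it reaches from about 0.325 to 0.775 m from the base axis. Payload 5.5 kg.
Tool frame: the origin (TCP) lies at the centre of the arm's flange, where the gripper is bolted on; the fingertips stand 182 mm ahead of it and the grasp point (between the pads) lies 163 mm ahead of it; z points along the fingers, y is the line along which they close (so a half turn about z gives the same grasp; the last joint's range is limited). The gripper opens to 88 mm and grips with 3 to 60 N. Pads are 20 mm wide; open, the fingers measure 115 mm over their backs; the gripper's body (75 mm by 178 mm) begins 61 mm behind the grasp point.
Start: joints at [61.782, 5.22, 70.514, -0, 104.267, -3.249], TCP at [0.253, 0.544, 0.405] pointing down, gripper open.
Joint ranges: [-164.24, 164.24], [-49.07, 125.15], [9.68, 141.18], [-86.29, 266.29], [3.28, 154.24], [-151.56, 151.56]. Speed limits (degrees/s): [147.25, 147.25, 172.46, 180, 180, 180].

INTERFACE

Orientations are given as [roll, pitch, yaw] about the fixed x, y, z axes, in that order (R = Rz(yaw) Ry(pitch) Rx(roll)).
In Python, from station import r gives the robot as it stands. The module is installed in compiled form; this text tells all that it offers. Calls block until the motion is done:
- r.reach(position, orientation): joint-space move of the TCP to a pose.
- r.servo_line(position, rotation=None, speed=0.15): straight line of the TCP; rotation=None keeps the orientation; speed is the mean speed in m/s.
- r.move_joints(angles): joint-space move.
- r.let_go() and r.grab(squeeze=None): open the fingers fully, or close them until they stop; squeeze is the grip in N (None keeps the last).
- r.wait(seconds).
- r.inverse_kinematics(position, orientation): joint angles nearest the present ones, or None.
- r.sense(): the state.
- r.snapshot(name): name is "side" or "top" or "wrist"; returns a dict with "frame" (420x560x3 uint8, red, green, blue), "fx", "fy", "cx", "cy" (pixels), "R" (3x3) and "t" (3): a world point X has camera coordinates R X + t. Camera axes: x right, y down, z forward; pixel columns grow to the right and rows downward; lengths in m; the calibration is good to about 2 mm. A picture is of the moment at which its call begins. There is no depth.
A pose or a line that the arm cannot do raises r.IKError and nothing moves.
- r.hand_in(): hands the job in; it is judged then, once.
The state is a dict: "clock": time; "joints": joint angles; "joint_vel": joint speeds; "joint_torque": joint torques, N m; "tcp_pos": TCP position; "orientation": TCP orientation; "contact_force": force on the tool from outside, world axes, zero at the start; "torque": the same for the moment, N m; "opening": finger opening in m; "gripper_force": force on a finger pad.
Only numpy, scipy, OpenCV 4.12 (cv2) and the standard library are available. Lean on these libraries where they do the work, as an engineer would, in place of code of your own. Each camera call takes 0.05 s, during which the arm holds its last target. There are 200 camera calls.

## Working session

There is one attempt and no reset: what is moved stays moved. The work goes in short steps, each a Python script; the robot and the scene stay as the last script left them, time stands still between calls to the robot, and variables do not carry over. Pictures are saved under pics/ and viewed, at most 10 in all, crops included, and the job is handed in when it is done.

```bash
mkdir -p pics
python3 - <<'E'
from station import r
import cv2,pickle
d={}
for n in("side","top","wrist"):
    s=r.snapshot(n);d[n]=s;cv2.imwrite(f"pics/{n}0.png",s["frame"][:,:,::-1])
pickle.dump(d,open("s0.pkl","wb"))
for n in d: print(n,d[n]["fx"],d[n]["cx"],d[n]["cy"],(-d[n]["R"].T@d[n]["t"]).round(3),d[n]["R"].round(2).tolist())
s=r.sense();print(s["tcp_pos"],s["orientation"],s["clock"],s["contact_force"],s["opening"])
E
```

```text
side 379.70205169184163 283.95230572792275 212.31630946379198 [ 0.393 -0.55   0.424] [[0.95, -0.32, -0.02], [-0.18, -0.49, -0.85], [0.26, 0.81, -0.52]]
top 440.9502746592941 275.23744857212216 207.16067438161443 [ 0.514 -0.016  1.003] [[0.0, -1.0, 0.0], [-1.0, -0.01, -0.09], [0.09, -0.0, -1.0]]
wrist 337.78834962056374 282.13299605015015 211.01948552449124 [0.188 0.574 0.385] [[0.42, 0.91, -0.0], [0.87, -0.41, 0.27], [0.24, -0.11, -0.96]]
[0.25330518 0.54396748 0.40377833] [-1.79916835e+02 -5.27566343e-03  1.55029671e+02] 0.15 [-0.14211826 -0.04521219  0.53707015] 0.08778848064762156
```

View pics/top0.png

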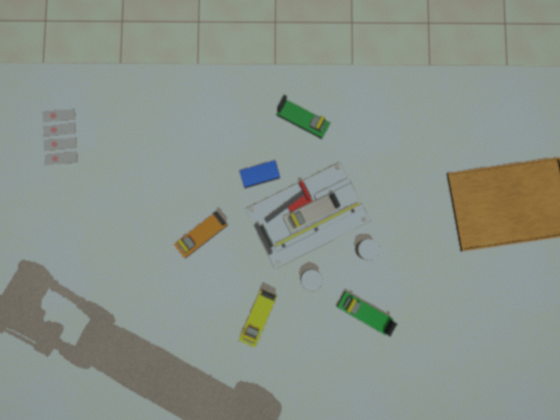

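View pics/side0.png

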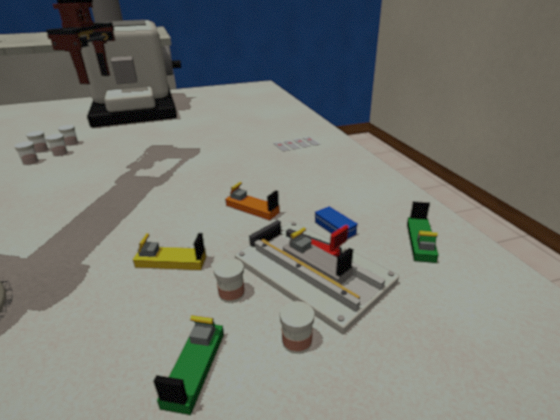

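The top picture shows the white bed centred at about (308,214). The end stop is on its left end at (265,238), the push plate at (335,201) and the red tab at (305,190). I'll enlarge it.

Run:
```python
import cv2
a=cv2.imread("pics/top0.png")[150:280,235:385];cv2.imwrite("pics/topc.png",cv2.resize(a,None,fx=5,fy=4.6153846*1.0,interpolation=cv2.INTER_CUBIC) if 0 else cv2.resize(a,(690,598),interpolation=cv2.INTER_CUBIC))
a=cv2.imread("pics/side0.png")[205:330,225:405];cv2.imwrite("pics/sidec.png",cv2.resize(a,None,fx=4.4,fy=4.4,interpolation=cv2.INTER_CUBIC))
```

```text
(no output)
```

View pics/topc.png

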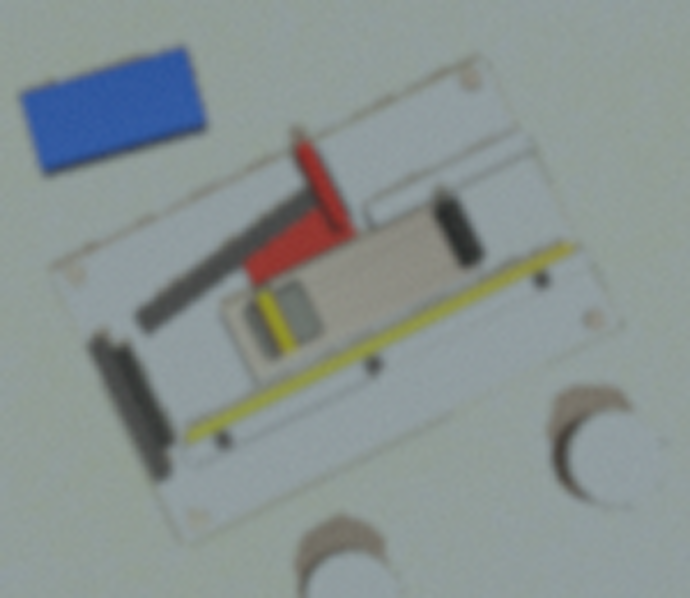

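View pics/sidec.png

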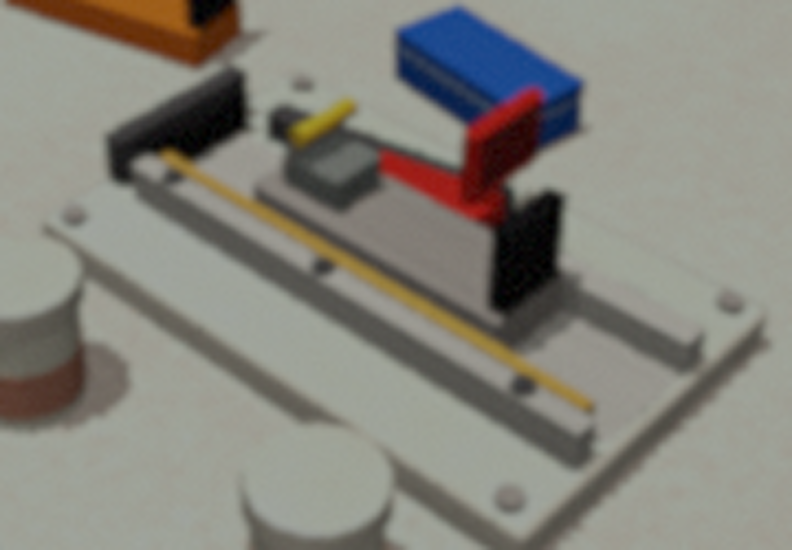

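The enlarged crop gives the four bed corners as (485,55), (622,325), (185,545) and (50,268). The push plate's top is centred at about (458,228) and the tab's top at about (323,188). The bar's near side sits close to the brass strip.

```bash
cat > h.py <<'E'
import numpy as np,cv2
def ray(s,u,v,z):
    R,t=np.array(s["R"]),np.array(s["t"]);c=-R.T@t
    d=R.T@np.array([(u-s["cx"])/s["fx"],(v-s["cy"])/s["fy"],1]);return c+d*(z-c[2])/d[2]
def proj(s,X):
    p=np.array(s["R"])@X+s["t"];return np.array([s["fx"]*p[0]/p[2]+s["cx"],s["fy"]*p[1]/p[2]+s["cy"]])
def fit(B,W):
    B=np.array(B)[:,:2];W=np.array(W)[:,:2];b=B-B.mean(0);w=W-W.mean(0)
    a=np.arctan2((b[:,0]*w[:,1]-b[:,1]*w[:,0]).sum(),(b*w).sum())
    R=np.array([[np.cos(a),-np.sin(a)],[np.sin(a),np.cos(a)]]);o=W.mean(0)-R@B.mean(0)
    return a,o,R,(W-(B@R.T+o))*1000
E
python3 - <<'E'
import pickle;from h import *
d=pickle.load(open("s0.pkl","rb"));T=d["top"];S=d["side"]
P=lambda u,v,z:ray(T,(u+.5)/4.6+234.5,(v+.5)/4.6+149.5,z)
Q=lambda u,v,z:ray(S,(u+.5)/4.4+224.5,(v+.5)/4.4+204.5,z)
c=[P(485,55,.018),P(622,325,.018),P(185,545,.018),P(50,268,.018)]
B=[[.075,-.12],[-.075,-.12],[-.075,.12],[.075,.12]]
a,o,R,e=fit(B,c);print(np.degrees(a),o,e.round(1).tolist())
L=lambda p:((R.T@(p[:2]-o))*1000).round(1)
print("plate top mid",L(P(458,228,.074)),"tab top ends",L(P(301,143,.07)),L(P(346,233,.07)),"stop top",L(P(130,405,.042)))
print("bar front corners",L(P(220,308,.038)),L(P(257,385,.038)))
# side
print("side: plate top mid",L(Q(528,215,.074)),"tab top",L(Q(467,128,.07)),L(Q(542,90,.07)),"corners",L(Q(45,225,.018)),L(Q(765,318,.018)),L(Q(520,541,.018)))
E
```

```text
26.58429824624986 [ 0.59083192 -0.08960921] [[-1.0, 0.2], [0.3, 1.9], [0.6, -0.7], [0.0, -1.4]]
plate top mid [  1.5 -58.9] tab top ends [ 69.4 -12.3] [ 22.5 -12.1] stop top [ -3.5 112.8]
bar front corners [19.  54.1] [-21.6  54.6]
side: plate top mid [ -1.3 -62.3] tab top [ 29.9 -10.8] [ 69.8 -15.4] corners [-76.6 113.2] [  69.9 -119.7] [ -74.8 -119.5]
```

```bash
cat >> h.py <<'E'
A=np.radians(26.58);O=np.array([.5908,-.0896]);RB=np.array([[np.cos(A),-np.sin(A)],[np.sin(A),np.cos(A)]])
ORI=[180,0,116.58]
def W(x,y,z): # bed mm, z in m of TCP
    return [*(O+RB@np.array([x,y])/1000),z]
def L(p): return RB.T@(np.array(p)[:2]-O)*1000
def F(r,n=3):
    f=np.mean([r.sense()["contact_force"] for _ in range(n)],0);return np.array([*(RB.T@f[:2]),f[2]])
E
python3 - <<'E'
from station import r
from h import *
import pickle
r.grab(5)
r.reach(W(0,-100,.30),ORI)
s=r.snapshot("wrist");pickle.dump(s,open("w1.pkl","wb"));cv2.imwrite("pics/w1.png",s["frame"][:,:,::-1])
q=r.sense();print(L(q["tcp_pos"]),q["tcp_pos"],q["clock"],F(r),q["opening"],q["joints"])
E
```

```text
[  0.59111797 -99.30987394] [ 0.63576454 -0.17814937  0.30016956] 4.4417 [-0.1297838  -0.17901747 -0.39646464] 0.0004598706665852958 [-1.86073625e+01  1.47251446e+01  7.04974638e+01  8.04182185e-03
  9.47646290e+01 -4.52583232e+01]
```

View pics/w1.png

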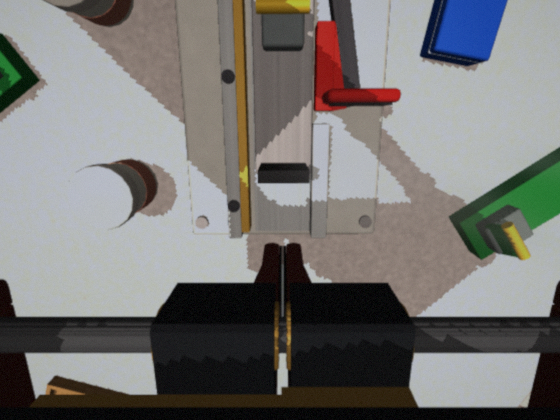

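The wrist view is aligned with the bed. Its rear corners are at (194,235) and (374,236), the plate's top rear edge at (258–310,182), and the tab's top at (328–400,96).

Run:
```python
from h import *
import pickle
s=pickle.load(open("w1.pkl","rb"));g=lambda u,v,z:L(ray(s,u,v,z)).round(1)
print("corners",g(194,235,.018),g(374,236,.018),"plate",g(258,182,.074),g(310,182,.074),"tab",g(328,102,.07),g(400,101,.07),"strip rear",g(240,232,.036),g(311,237,.036),"ramp",g(350,88,.032))
```

```text
corners [ -71.6 -120.3] [  76.8 -120.9] plate [-14.1 -65.4] [ 18.2 -65.3] tab [ 28.1 -17.8] [ 70.9 -17.2] strip rear [ -31.3 -111.4] [  23.2 -115.3] ramp [48.  -6.9]
```

Run:
```python
from station import r
from h import *
r.servo_line(W(1,-97,.229),speed=.12)
f0=F(r);c0=r.sense()["clock"];print(f0,c0)
log=[];y=-97
r.servo_line(W(1,-80,.229),speed=.08);y=-80
while y<-22:
    y+=3 if y<-42 else .7
    r.servo_line(W(1,y,.229),speed=.05)
    f=F(r)-f0;p=L(r.sense()["tcp_pos"])
    log.append((round(y,1),*p.round(1),*f.round(1)))
    if f[1]<-15: break
    if f[1]<-9 and y<-45: break
for l in log: print(*l)
print(r.sense()["clock"])
```

```text
[-0.07465611 -0.08156832  0.22501093] 5.1833
-77 1.0 -77.0 0.6 0.2 -0.6
-74 0.9 -74.1 -0.2 -1.1 0.2
-71 1.0 -70.8 -0.2 -0.9 -0.4
-68 1.0 -67.7 -0.1 -0.5 0.5
-65 1.1 -64.7 0.3 1.1 0.3
-62 1.0 -61.7 0.0 -0.7 0.3
-59 1.0 -58.8 -0.3 -0.0 0.5
-56 1.0 -55.7 -0.3 0.1 1.2
-53 1.0 -52.7 0.8 0.1 0.1
-50 1.0 -49.7 0.3 -0.2 -0.8
-47 1.0 -46.7 -0.4 -0.2 0.0
-44 1.0 -43.7 0.4 -0.5 -0.2
-41 1.0 -40.7 0.1 -0.3 0.2
-40.3 1.0 -40.3 -0.1 -1.1 0.5
-39.6 1.0 -39.7 -0.2 -1.4 -1.2
-38.9 1.0 -38.9 -1.2 -1.6 -1.0
-38.2 1.0 -38.1 0.1 -2.1 0.3
-37.5 1.0 -37.4 -0.5 -1.7 -1.4
-36.8 1.0 -36.7 0.8 -0.8 -0.1
-36.1 1.0 -36.0 -0.4 -1.7 -0.4
-35.4 1.0 -35.3 0.5 -0.6 -0.5
-34.7 1.0 -34.6 0.3 -1.3 -2.0
-34.0 1.0 -33.9 -0.1 -1.5 -1.1
-33.3 1.0 -33.2 -0.6 -1.3 -2.0
-32.6 1.0 -32.6 -1.0 -0.7 -1.3
-31.9 1.0 -31.8 0.1 -1.4 -1.0
-31.2 1.0 -31.1 0.1 -1.5 -2.3
-30.5 1.0 -30.5 0.1 -1.7 -0.8
-29.8 1.0 -30.0 1.5 -3.7 -1.2
-29.1 1.0 -29.4 -0.2 -4.7 -1.1
-28.4 1.0 -28.8 -0.0 -5.6 -0.3
-27.7 1.0 -28.3 0.7 -5.2 -0.3
-27.0 1.0 -27.7 1.4 -8.4 -1.9
-26.3 1.0 -27.3 0.1 -8.3 -1.0
-25.6 0.9 -26.8 1.4 -8.7 0.4
-24.9 1.0 -26.2 0.8 -11.2 -0.3
-24.2 0.9 -25.8 0.6 -11.2 -0.7
-23.5 0.9 -25.3 0.4 -11.7 -0.5
-22.8 0.9 -24.8 0.7 -12.2 0.3
-22.1 0.9 -24.3 -0.2 -12.8 1.3
-21.4 0.8 -23.8 1.2 -14.6 -0.3
15.7917
```

Run:
```python
from station import r
from h import *
import pickle
r.servo_line(W(1,-44,.229),speed=.1)
s=r.snapshot("wrist");pickle.dump(s,open("w2.pkl","wb"));cv2.imwrite("pics/w2.png",s["frame"][:,:,::-1])
r.servo_line(W(50,-42,.229),speed=.12)
r.wait(.1);f0=F(r,5);print(f0)
d=np.array([-np.sin(np.radians(10)),np.cos(np.radians(10))]);p0=np.array([50,-42.])
log=[];k=10;st=2
r.servo_line(W(*(p0+d*k),.229),speed=.1)
while k<76:
    k+=st
    r.servo_line(W(*(p0+d*k),.229),speed=.05)
    f=F(r,4)-f0;n=-f[:2]@d;p=L(r.sense()["tcp_pos"])
    log.append((round(k,1),*p.round(1),*f.round(1),round(n,1),round(r.sense()["clock"],1)))
    st=2 if n<8.5 else (.8 if n<17 else .4)
    if n>21.5 or r.sense()["clock"]>38: break
for l in log: print(*l)
```

```text
[-0.02622797 -0.64626392  0.07373333]
12 47.8 -30.3 0.4 -0.1 0.5 0.2 17.4
14 47.5 -28.3 -0.8 -0.7 0.5 0.6 17.6
16 47.1 -26.5 -0.2 -2.7 -0.6 2.6 17.9
18 46.8 -24.2 -1.0 -2.7 -0.1 2.4 18.1
20 46.4 -22.2 -1.3 -2.7 -0.1 2.4 18.4
22 46.1 -20.4 -1.8 -3.6 -0.5 3.2 18.6
24 45.7 -18.7 -0.3 -5.0 -1.1 4.8 18.9
26 45.4 -16.8 0.2 -5.5 -1.7 5.4 19.1
28 45.1 -14.9 -0.4 -6.1 -0.4 5.9 19.4
30 44.7 -12.9 -0.3 -6.4 -2.3 6.2 19.6
32 44.3 -11.0 -0.9 -5.7 -1.6 5.4 19.9
34 44.0 -9.0 -0.8 -6.3 -0.5 6.1 20.1
36 43.6 -7.0 -0.7 -6.6 -1.3 6.4 20.4
38 43.3 -5.1 -0.8 -6.4 -0.5 6.1 20.6
40 42.9 -3.1 -0.6 -5.4 -0.9 5.2 20.9
42 42.6 -1.1 -1.2 -6.2 -1.4 5.9 21.1
44 42.2 0.8 -0.2 -5.7 -1.4 5.5 21.4
46 41.9 2.8 -0.7 -5.7 -0.9 5.5 21.6
48 41.5 4.8 -0.1 -6.5 -0.7 6.4 21.9
50 41.2 6.8 -0.5 -4.8 -1.0 4.7 22.1
52 40.8 8.8 -0.9 -5.0 -1.1 4.8 22.4
54 40.5 10.7 -2.0 -5.7 -1.3 5.3 22.6
56 40.1 12.6 -0.7 -6.2 -0.7 6.0 22.9
58 39.7 14.6 -1.4 -5.5 -0.3 5.1 23.1
60 39.4 16.6 0.2 -6.1 -0.4 6.0 23.4
62 39.1 18.6 -1.0 -5.0 -0.9 4.8 23.6
64 38.7 20.2 -0.1 -7.5 -1.0 7.4 23.9
66 38.5 21.5 1.1 -11.1 -3.5 11.1 24.1
66.8 38.4 21.7 2.1 -13.9 -3.9 14.0 24.4
67.6 38.3 22.1 2.7 -14.8 -4.6 15.0 24.6
68.4 38.1 22.6 3.5 -17.0 -5.4 17.4 24.9
68.8 38.1 22.7 3.5 -17.9 -6.1 18.2 25.1
69.2 38.0 22.9 3.8 -19.4 -6.2 19.8 25.4
69.6 38.0 23.2 4.9 -20.5 -7.0 21.0 25.6
70.0 37.9 23.4 4.3 -20.5 -8.0 20.9 25.9
70.4 37.8 23.7 5.1 -21.9 -6.6 22.4 26.1
```

View pics/w2.png

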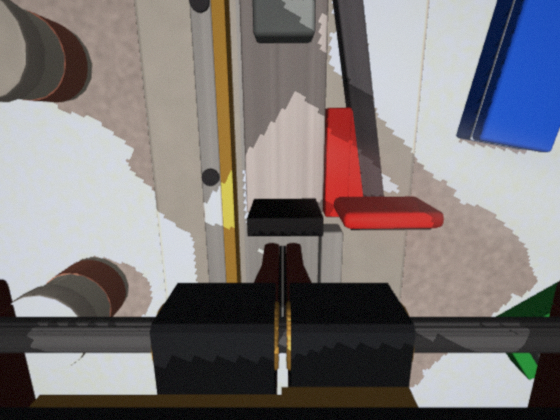

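Before the wedge was pushed, w2 shows the plate's top rear edge at about (285,218–235). The wedge is jammed at about 22 N. I'll back off and check from the same camera pose.

Run:
```python
from station import r
from h import *
import pickle
r.servo_line(W(42,3,.229),speed=.08)
r.servo_line(W(42,3,.30),speed=.2)
s=r.snapshot("wrist");pickle.dump(s,open("w3.pkl","wb"))
r.servo_line(W(1,-44,.30),speed=.2)
s4=r.snapshot("wrist");pickle.dump(s4,open("w4.pkl","wb"))
t=r.snapshot("top");pickle.dump(t,open("t2.pkl","wb"))
w2=pickle.load(open("w2.pkl","rb"))
b=lambda x:x["frame"][:,:,::-1]
cv2.imwrite("pics/w34.png",cv2.resize(np.hstack([b(s),b(s4)]),(800,300),interpolation=cv2.INTER_AREA))
cv2.imwrite("pics/w4.png",b(s4))
cv2.imwrite("pics/t2.png",cv2.resize(b(t)[150:280,235:385],(690,598),interpolation=cv2.INTER_CUBIC))
print(r.sense()["clock"],F(r))
for v in(218,228,235):print(v,L(ray(w2,285,v,.074)))
```

```text
27.7 [ 1.78903567 -0.12150602 -0.40788052]
218 [  2.34263326 -11.28328873]
228 [  2.35325466 -15.68332627]
235 [  2.36079458 -18.80682539]
```

View pics/w4.png

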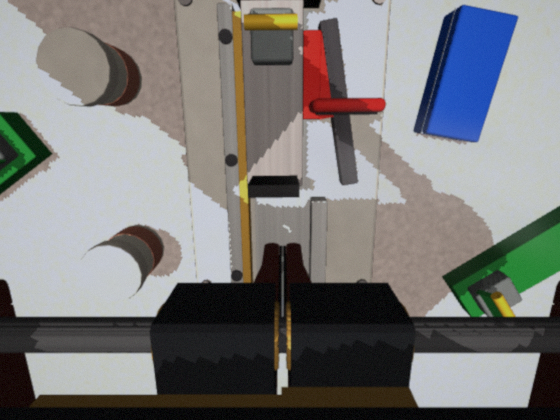

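View pics/t2.png

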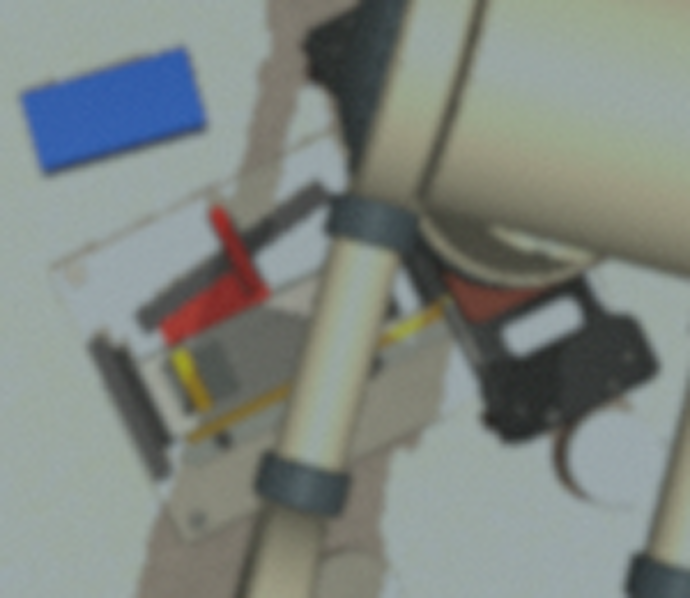

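In w4 the plate's top rear edge is at about (274,197) and the bar's front end meets the stop. The wedge has slid up, and the jars and box haven't moved. Now a numeric check.

Run:
```python
from h import *
import pickle
for n,u,z in(("w1",285,.074),("w2",285,.074),("w4",274,.074)):
    s=pickle.load(open(n+".pkl","rb"));c=s["frame"][:,u-8:u+8].mean((1,2));
    g=np.diff(c);vs=np.arange(150,240);v=vs[np.argsort(-abs(g[150:240]))[:4]]
    print(n,[(int(a),round(g[a],0),L(ray(s,u,a+1,z)).round(1).tolist()) for a in v])
w=pickle.load(open("w4.pkl","rb"))["frame"];w3=pickle.load(open("w3.pkl","rb"))["frame"]
cv2.imwrite("pics/fin.png",np.hstack([cv2.resize(w3[:260,120:380,::-1],(400,400)),cv2.resize(w[:260,150:410,::-1],(400,400))]))
```

```text
w1 [(182, np.float64(82.0), [2.7, -66.0]), (162, np.float64(-62.0), [2.7, -53.6]), (183, np.float64(49.0), [2.7, -66.6]), (163, np.float64(-38.0), [2.7, -54.2])]
w2 [(198, np.float64(-91.0), [2.3, -3.1]), (235, np.float64(64.0), [2.4, -19.3]), (197, np.float64(-47.0), [2.3, -2.7]), (236, np.float64(41.0), [2.4, -19.7])]
w4 [(175, np.float64(-86.0), [-4.3, -5.6]), (196, np.float64(72.0), [-4.4, -18.8]), (197, np.float64(62.0), [-4.4, -19.5]), (174, np.float64(-46.0), [-4.3, -5.0])]
```

View pics/fin.png

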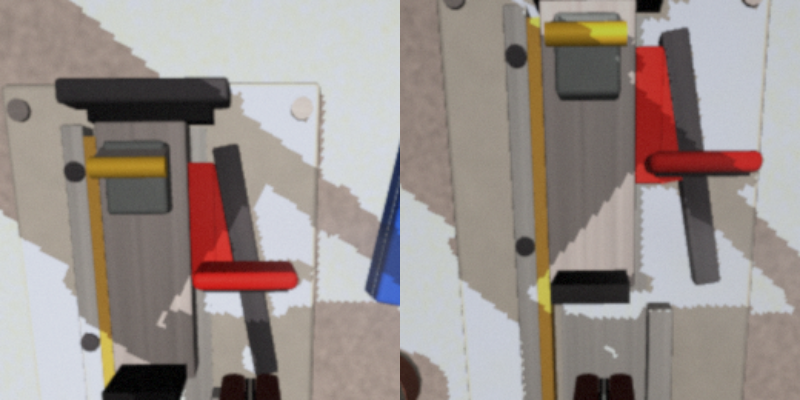

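The bar touches the buffer, its rear at y of about -19.3 mm, and the wedge holds it against the strip. Nothing is touching the robot.

```bash
python3 -c "
from station import r
print(r.hand_in(), r.sense()['clock'])"
```

```text
the job is handed in; nothing more can be done
the job is handed in; nothing more can be done
```

The job is handed in at about 28 s on the robot's clock: the carriage is home against the end stop, the wedge was jammed with about 22 N, and the jars and slide box were left alone; no verdict was returned.

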